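Packing the finishing crate at the shoe repairer's bench

TASK

Fold the crate's carrying handle down to one side as far as it goes, so that it clears the cells; then stand the flat oblong solvent can in the empty wide cell of the crate and the spray can in the empty narrow cell. Keep both upright, lower them right down to the crate's floor rather than dropping them in, and leave everything else in the crate and on the bench as it stands.

Things in the scene. Friction and masses are not known exactly. Their poses are not given: they have to be found in the camera images.
- crate: Plywood crate fixed to the bench, 220 (its x) by 300 mm (its y); origin: centre of its underside, +x side away from the robot. Floor 9 mm thick. Wall tops above bench: long walls 80 mm, end panels 88 mm (mid lug 105), dividers 71 mm; walls 9, dividers 6 mm thick. Row on the -x side: three narrow cells; +x side: two wide. One narrow and one wide cell are empty (dried stains on their floors).
- narrow0 (a point): Centre of the floor of narrow cell 0 (at the crate's +y end), a cell 98 mm along the crate's x by 90 mm along its y.
- narrow1 (a point): Centre of the floor of narrow cell 1 (in the middle), a cell 98 mm along the crate's x by 90 mm along its y.
- narrow2 (a point): Centre of the floor of narrow cell 2 (at the crate's -y end), a cell 98 mm along the crate's x by 90 mm along its y.
- wide0 (a point): Centre of the floor of wide cell 0 (at the crate's +y end), a cell 98 mm along the crate's x by 138 mm along its y.
- wide1 (a point): Centre of the floor of wide cell 1 (at the crate's -y end), a cell 98 mm along the crate's x by 138 mm along its y.
- bail (a joint): Angle (rad) of the carrying handle: 0 stands straight up over the crate's middle, positive leans to the crate's +x (away from the robot), negative to its -x; it runs from -1.58 to 1.58, where it lies level beside the crate. Its rivets are stiff: it stays where it is left and takes about 2 to 4 N at the grip to move. It starts standing more or less upright, in the way of loading.
- handle_grip (a point): Centre of the wooden grip of the carrying handle, a round bar 24 mm in diameter and 130 mm long, parallel to the crate's y. It swings on a circle of radius 150 mm about a line parallel to the crate's y, over the crate's centre, 88 mm above the bench. Thin steel arms run down outside the two end panels.
- can_mid (a point): Centre of the flat oblong metal solvent can, 60 mm (its x) by 110 mm (its y) by 128 mm tall, this point is 64 mm above its base; a screw cap 28 mm across at most, 30 mm off-centre along its y, rises 20 mm above its top. About 0.55 kg. It fits only a wide cell, its long side along the crate's y.
- spray_mid (a point): Centre of the round spray can with a black cap: 52 mm in diameter, 152 mm tall with its cap (the cap, 49 mm across, is the top 30 mm), this point is 76 mm above its base, z up. About 0.28 kg.
- paint_tin_mid (a point): Round tin already in a wide cell of the crate, 84 mm in diameter, 102 mm tall; this point is 50 mm above its base. Leave alone.
- dye_bottle_mid (a point): Amber bottle already in a narrow cell, 54 mm in diameter, 125 mm tall; this point is 62 mm above its base. Leave alone.
- cream_jar_mid (a point): Glass jar already in a narrow cell, 62 mm in diameter, 85 mm tall; this point is 42 mm above its base. Leave alone.
- mat: Thin flat cork mat 330 mm (its x) by 360 mm (its y), 2 mm thick, fixed to the bench; origin at the centre of its underside. The oblong can, the spray can, the glue jar and the polish tin stand on it.
- glue_jar_mid (a point): Glue jar with a yellow lid and a brush handle sticking out, 67 mm in diameter, 155 mm tall with the brush; this point is 45 mm above its base. Leave alone.
- polish_tin: Flat round shoe polish tin, 77 mm in diameter, 24 mm tall; origin at the centre of its underside. Leave alone.
- shoe_brush: Shoe brush lying bristles down at the far side of the bench, 52 x 150 mm, 49 mm tall, its length along its y; origin at the centre of its underside. Leave alone.
- hammer: Hammer, 240 mm long, lying at the far side of the bench; origin under its middle, its length along its x. Leave alone.
- thread_cone: Cone of thread, 54 mm in diameter, 79 mm tall, standing on the robot's side between crate and mat; origin at the centre of its underside. Leave alone.

How it is judged:
On the way, in this order (a step that is already met when the one before it is completed fails the run):
1. the carrying handle is folded down to one side ((value of joint bail above 1.3 rad or value of joint bail below -1.3 rad)), for 0.2 s.
2. the oblong can stands in a wide cell and the spray can in a narrow cell ((horizontal distance between can_mid and wide0 below 0.03 m or horizontal distance between can_mid and wide1 below 0.03 m) and z of can_mid in the frame of crate below 0.079 m and angle between each of can_mid, spray_mid's own z axis and vertical below 0.1 rad and (horizontal distance between spray_mid and narrow0 below 0.03 m or horizontal distance between spray_mid and narrow1 below 0.03 m or horizontal distance between spray_mid and narrow2 below 0.03 m) and z of spray_mid in the frame of crate below 0.091 m), for 0.2 s.
At the end, for the whole second after the job is handed in: The handle lies down to one side (over 1.3 rad from upright); the oblong can rests in a wide cell and the spray can in a narrow one, centre within 30 mm of the cell's, base within 6 mm of the floor, upright within 0.1 rad; the crate's other contents still stand (all of step 2 and (value of joint bail above 1.3 rad or value of joint bail below -1.3 rad) and linear speed of each of can, spray below 0.02 m/s and angle between each of paint_tin_mid, dye_bottle_mid, cream_jar_mid's own z axis and vertical below 0.1 rad); the robot touches nothing.
It fails at once if the oblong can or the spray can is tipped by more than 0.6 rad (angle between any of can_mid, spray_mid's own z axis and vertical above 0.6 rad).
It fails at once if the oblong can or the spray can is let fall (faster than 0.6 m/s with no finger on it, a drop of about 20 mm) ((linear speed of can above 0.6 m/s and contact force between can and the fingers below 0.1 N) or (linear speed of spray above 0.6 m/s and contact force between spray and the fingers below 0.1 N)).
It fails at once if something already in the crate is shifted by more than 30 mm or tipped by more than 0.3 rad (distance of any of paint_tin_mid, dye_bottle_mid, cream_jar_mid from where it was at the start of the episode above 0.03 m or angle between any of paint_tin_mid, dye_bottle_mid, cream_jar_mid's own z axis and vertical above 0.3 rad).
It fails at once if the glue jar, polish tin, shoe brush, hammer or thread cone is shifted by more than 40 mm (distance of any of glue_jar_mid, polish_tin, shoe_brush, hammer, thread_cone from where it was at the start of the episode above 0.04 m).
It also fails if it takes over 69 s, if anything falls off the work surface, if the arm or the gripper's body presses on something with over 40 N, if the wrist force passes 120 N, or if a joint passes its speed limit or range.

ROBOT

A 6-joint arm with a two-finger parallel gripper is mounted at the origin on the work surface. World frame = base frame: x ahead of the robot, y to its left, z up, the work surface at z = 0. Lengths are in m, angles in rad, forces in N, time in s.
With the tool pointing down it reaches from about 0.35 to 0.975 m from the base axis. Payload 7.1 kg.
Tool frame: the origin (TCP) lies midway between the tips of the shut fingers; the grasp point (between the pads) lies 19 mm behind it; z points along the fingers, x is the direction in which the jaws open and shut, and the axes are right-handed (so a half turn about z gives the same grasp; the last joint's range is limited). The gripper opens to 88 mm and grips with 3 to 60 N. Pads are 20 mm wide; open, the fingers measure 115 mm over their backs; the gripper's body (75 mm by 178 mm) begins 61 mm behind the grasp point.
Start: joints at [-1.127, 0.423, 1.63, -0, 1.089, -0.019], TCP at [0.279, -0.559, 0.223] pointing down, gripper open.
Joint ranges: [-3, 3], [-0.9, 2.11], [0.09, 2.58], [-1.31, 4.45], [0.11, 2.69], [-2.54, 2.54]. Speed limits (rad/s): [2.39, 2.39, 3.01, 3.14, 3.14, 3.14].

INTERFACE

Orientations are given as a unit quaternion [w, x, y, z].
In Python, from station import move_pose, movel, movej, command_gripper, wait, inverse_kinematics, read_camera, camera_info, MotionError, job_done, get_time, get_joint_pos, get_qvel, get_effort, get_tcp_pos, get_ee_rot, get_ft_force, get_ft_torque, get_grip_width gives the robot as it stands. Calls block until the motion is done:
- move_pose(position, orientation): joint-space move of the TCP to a pose.
- movel(position, frame=None, v=0.15, until_force=None): straight line of the TCP; frame=None keeps the orientation; v is the mean speed in m/s. With until_force (N) it stops when the force on the tool has changed by that much, and returns True; else False.
- movej(angles): joint-space move.
- command_gripper(opening): opening from 0.0 (shut) to 1.0 (fully open); the grip force is fixed at half the most; returns when the fingers have stopped.
- wait(seconds).
- inverse_kinematics(position, orientation): joint angles nearest the present ones, or None.
- read_camera(name): name is "side" or "top" or "wrist"; returns the picture (384x512x3 uint8, red, green, blue); there is no depth.
- camera_info(name): a dict with "intrinsics" (3x3 intrinsics, pixels), "T" (4x4, takes a point from camera to world coordinates); the wrist camera has in their place "tool_from_camera" (4x4, takes a point from camera to tool coordinates, whose origin is the TCP and whose axes are the tool frame's). Camera axes: x right, y up, looking along -z (the intrinsics and any distortion apply to the point x, -y, -z); pixel columns grow to the right and rows downward; lengths in m; the calibration is good to about 2 mm. A picture is of the moment at which its call begins: read the wrist's pose just before it. camera_info takes no time and is no camera call.
A pose or a line that the arm cannot do raises MotionError and nothing moves.
- job_done(): hands the job in, once; it reports no verdict.
Readings, each from a call of its own:
- get_time(): time.
- get_joint_pos(): joint angles.
- get_qvel(): joint speeds.
- get_effort(): joint torques, N m.
- get_tcp_pos(): TCP position.
- get_ee_rot(): TCP orientation.
- get_ft_force(): force on the tool from outside, world axes, zero at the start.
- get_ft_torque(): the same for the moment, N m.
- get_grip_width(): opening from 0.0 (shut) to 1.0 (fully open).
Only numpy, scipy, OpenCV 4.12 (cv2) and the standard library are available. Lean on these libraries where they do the work, as an engineer would, in place of code of your own. Each camera call takes 0.05 s, during which the arm holds its last target.

## Working session

There is one attempt and no reset: what is moved stays moved. The work goes in short steps, each a Python script; the robot and the scene stay as the last script left them, time stands still between calls to the robot, and variables do not carry over. Pictures are saved under pics/ and viewed, and the job is handed in when it is done.

```bash
ls; mkdir -p pics; python3 - <<'E'
from station import *
import cv2
for n in ("top","side","wrist"):
    im=read_camera(n); cv2.imwrite(f"pics/{n}0.png",im[:,:,::-1])
    print(n,camera_info(n))
print(get_time())
E
```

```text
pics
top {'intrinsics': array([[474.77797196,   0.        , 257.17965622],
       [  0.        , 474.77797196, 198.98823235],
       [  0.        ,   0.        ,   1.        ]]), 'T': array([[-0.00416635,  0.98594323, -0.16702871,  0.40823193],
       [-0.9999301 , -0.00595585, -0.01021423, -0.01562502],
       [-0.01106545,  0.16697448,  0.98589912,  1.29406654],
       [ 0.        ,  0.        ,  0.        ,  1.        ]])}
side {'intrinsics': array([[484.28595649,   0.        , 249.13564543],
       [  0.        , 484.28595649, 196.23400459],
       [  0.        ,   0.        ,   1.        ]]), 'T': array([[-0.99800747,  0.04524789, -0.04397395,  0.51770363],
       [-0.06279996, -0.6449346 ,  0.76165315,  1.08071761],
       [ 0.00610288,  0.7628971 ,  0.64649112,  1.07245386],
       [ 0.        ,  0.        ,  0.        ,  1.        ]])}
wrist {'intrinsics': array([[274.69256853,   0.        , 256.49707139],
       [  0.        , 274.69256853, 191.67457708],
       [  0.        ,   0.        ,   1.        ]]), 'tool_from_camera': array([[ 9.99998476e-01,  1.72777097e-03, -2.52071027e-04,
         3.65759600e-04],
       [ 1.58637198e-03, -9.59338626e-01, -2.82253226e-01,
        -7.68719127e-02],
       [-7.29490402e-04,  2.82252396e-01, -9.59339905e-01,
        -1.61855492e-01],
       [ 0.00000000e+00,  0.00000000e+00,  0.00000000e+00,
         1.00000000e+00]])}
0.15
```

View pics/top0.png

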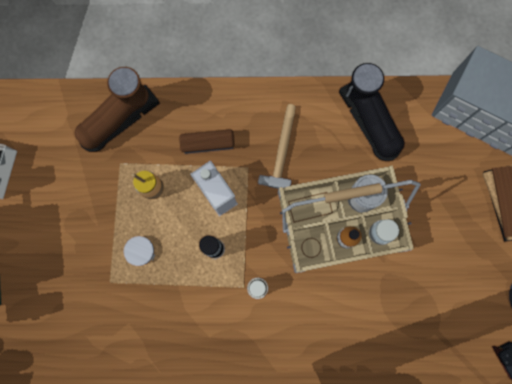

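View pics/side0.png

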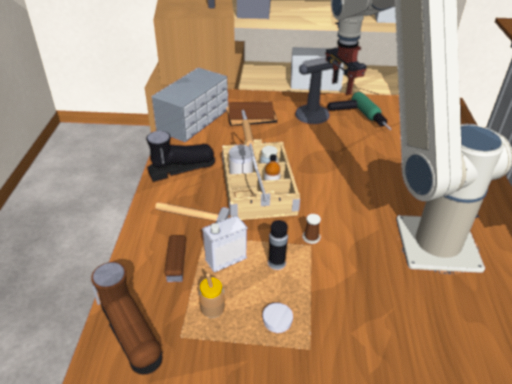

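View pics/wrist0.png

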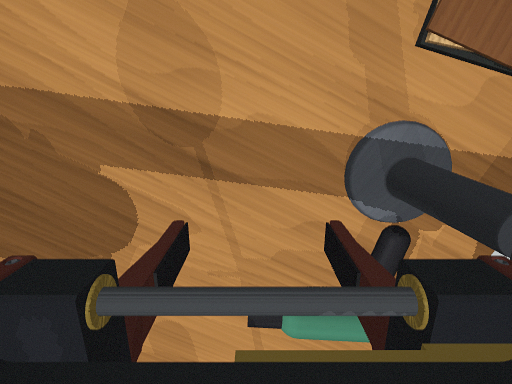

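```bash
cat > h.py <<'E'
from station import *
import numpy as np, cv2
from scipy.spatial.transform import Rotation as R
CI={n:camera_info(n) for n in("top","side","wrist")}
def ray(n,u,v,T=None):
    c=CI[n];K=c["intrinsics"];T=c["T"] if T is None else T
    d=np.array([(u-K[0,2])/K[0,0],-(v-K[1,2])/K[1,1],-1.0])
    return T[:3,3],T[:3,:3]@d
def onz(n,u,v,z,T=None):
    o,d=ray(n,u,v,T);return o+d*(z-o[2])/d[2]
def proj(n,p,T=None):
    c=CI[n];K=c["intrinsics"];T=c["T"] if T is None else T
    q=T[:3,:3].T@(np.asarray(p)-T[:3,3]);return np.array([K[0,0]*q[0]/-q[2]+K[0,2],K[1,1]*q[1]/q[2]+K[1,2]])
def wristT():
    q=get_ee_rot();T=np.eye(4);T[:3,:3]=R.from_quat(np.r_[q[1:],q[0]]).as_matrix();T[:3,3]=get_tcp_pos()
    return T@CI["wrist"]["tool_from_camera"]
def quat(xdir,tilt=None):
    """tool pointing down, jaw x axis along world angle xdir"""
    z=np.array([0,0,-1.]);x=np.array([np.cos(xdir),np.sin(xdir),0]);y=np.cross(z,x)
    q=R.from_matrix(np.c_[x,y,z]).as_quat();return np.r_[q[3],q[:3]]
E
python3 - <<'E'
import cv2
a=cv2.imread('pics/top0.png')
cv2.imwrite('pics/c1.png',cv2.resize(a[150:290,260:430],None,fx=4.5,fy=4.2,interpolation=cv2.INTER_CUBIC))
cv2.imwrite('pics/c2.png',cv2.resize(a[150:300,100:280],None,fx=4,fy=4,interpolation=cv2.INTER_CUBIC))
b=cv2.imread('pics/side0.png')
cv2.imwrite('pics/c3.png',cv2.resize(b[100:280,190:330],None,fx=3.3,fy=3.3,interpolation=cv2.INTER_CUBIC))
E
```

```text
(no output)
```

View pics/c1.png

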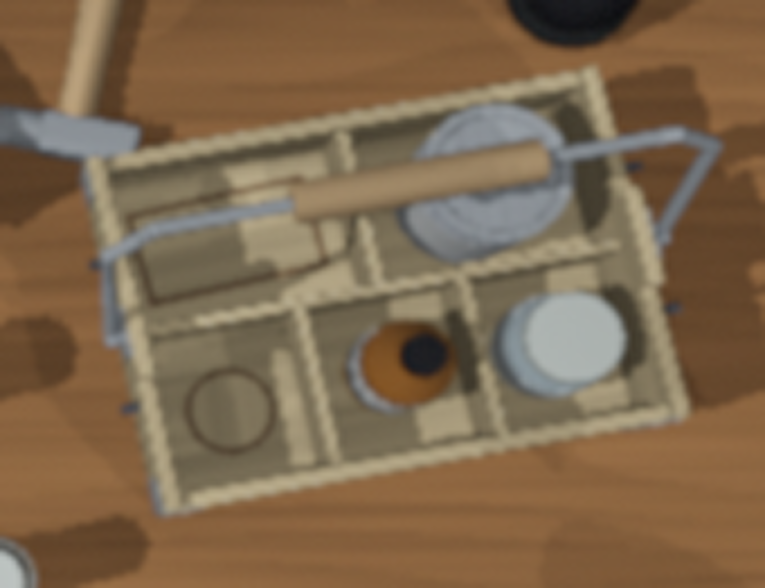

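View pics/c2.png

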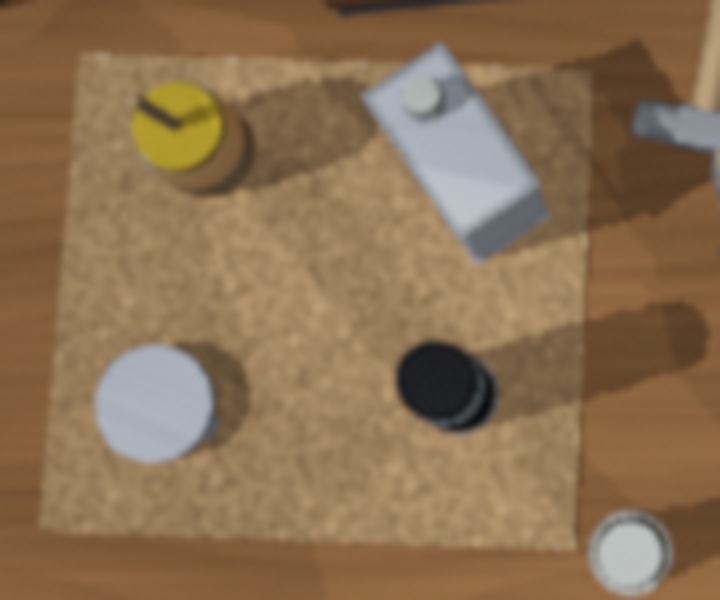

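View pics/c3.png

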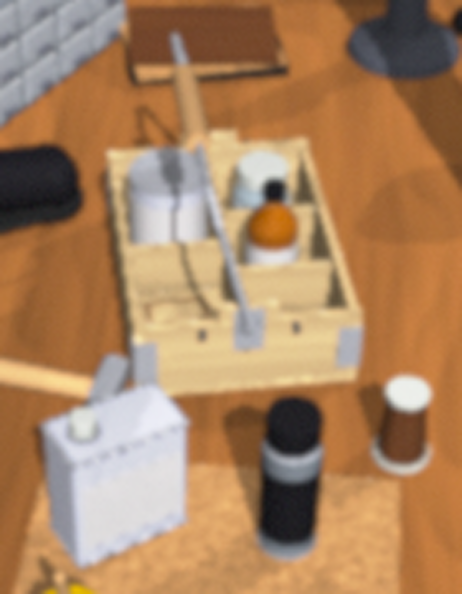

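```bash
cat > m.py <<'E'
from h import *
c1=lambda u,v:(260+(u+.5)/4.5-.5,150+(v+.5)/4.2-.5)
c2=lambda u,v:(100+(u+.5)/4-.5,150+(v+.5)/4-.5)
c3=lambda u,v:(190+(u+.5)/3.3-.5,100+(v+.5)/3.3-.5)
P=[onz("top",*c1(*p),.084)[:2] for p in [(88,160),(597,68),(688,412),(163,512)]]
P=np.array(P);C=P.mean(0)
print("crate",P,C,[np.linalg.norm(P[i]-P[i-1]) for i in range(4)])
cy=(P[0]+P[3]-P[1]-P[2]);th=np.arctan2(cy[1],cy[0])-np.pi/2;print("yaw",th)
(cc,sz,an)=cv2.minAreaRect(np.array(P,np.float32)*1000);print(cc,sz,an)
Q=np.array([onz("top",*c2(*p),.130)[:2] for p in [(362,97),(440,44),(541,186),(466,235)]])
print("can",Q.mean(0),[np.linalg.norm(Q[i]-Q[i-1]) for i in range(4)])
l=Q[0]+Q[1]-Q[2]-Q[3];print("long dir",np.arctan2(l[1],l[0]))
cap=onz("top",*c2(423,96),.15)[:2];print("cap",cap,np.linalg.norm(cap-Q.mean(0)))
sp=onz("top",*c2(438,381),.154);print("spray",sp, "side check",proj("side",sp),c3(293,413))
print("can side", proj("side",[*Q.mean(0),.13]),c3(118,425))
# grip: project both ends vs side view. triangulate end points
g=[((295,200),(200,140)),((550,162),(180,72))]
for a,b in g:
    o1,d1=ray("top",*c1(*a));o2,d2=ray("side",*c3(*b))
    s=np.linalg.lstsq(np.c_[d1,-d2],o2-o1,rcond=None)[0];p1=o1+s[0]*d1;p2=o2+s[1]*d2
    print("grip end",(p1+p2)/2,np.linalg.norm(p1-p2))
print("tc",onz("top",*c2(630,552),.079))
for n,uv in dict(head0=(0,130),head1=(135,140)).items(): print(n,onz("top",*c1(*uv),.02))
E
python3 m.py
```

```text
crate [[ 0.64255752 -0.06025403]
 [ 0.69886138 -0.35576347]
 [ 0.48574022 -0.39583226]
 [ 0.42742831 -0.09963958]] [ 0.56364686 -0.22787233] [np.float64(0.21870481964761704), np.float64(0.3008254582379942), np.float64(0.21685510797775776), np.float64(0.30187809218613393)]
yaw 0.19133559182858662
(563.144775390625, -227.70147705078125) (218.6991424560547, 302.4004821777344) 10.787361145019531
can [0.64258081 0.10778439] [np.float64(0.11022174239937217), np.float64(0.059290183298502705), np.float64(0.11162035603641315), np.float64(0.05559308547773585)]
long dir 0.6285864472665418
cap [0.66635624 0.12390152] 0.0287233854793196
spray [0.49042386 0.11194292 0.154     ] side check [279.15109285 224.30735081] (278.43939393939394, 224.8030303030303)
can side [224.38948234 226.9047996 ] (225.4090909090909, 228.43939393939394)
grip end [ 0.58850144 -0.15761821  0.23947649] 0.002898519027308755
grip end [ 0.61328786 -0.288301    0.23086692] 0.003434453684322613
tc [ 0.38787767 -0.00195648  0.079     ]
head0 [ 0.67521606 -0.00930033  0.02      ]
head1 [ 0.6680346  -0.09132863  0.02      ]
```

```bash
python3 - <<'E'
from h import *
for uv,z in [((388,150),.06),((388,160),.0),((368,78),.15),((345,90),.05),((402,150),.05)]: print(uv,onz("top",*uv,z))
C=np.array([.5634,-.2278]);th=.191;ex=np.array([np.cos(th),np.sin(th)]);ey=np.array([-ex[1],ex[0]])
W=lambda x,y,z:np.r_[C+x*ex+y*ey,z]
print("bar end",W(.15,.065,.088),W(.15,-.065,.088))
for n,p in dict(n0=W(-.052,.098,.009),w0=W(.052,.0745,.009)).items(): print(n,p,proj("top",p))
# stain: c1 pix (230,410) ring
print(260+230/4.5,150+410/4.2)
for p,a in [(W(-.02,0,.21),th),(W(-.02,0,.21),th+np.pi/2),(W(.14,0,.1),th),(W(.14,0,.1),th+np.pi/2),(np.r_[.6426,.1078,.1],-.94),(W(.052,.0745,.1),th),(np.r_[.49,.112,.1],th)]:
  for k in(0,np.pi):
    print(p,a+k,inverse_kinematics(p,quat(a+k)))
E
```

```text
(388, 150) [ 0.74809403 -0.35334011  0.06      ]
(388, 160) [ 0.73577735 -0.3683162   0.        ]
(368, 78) [ 0.91294602 -0.28739346  0.15      ]
(345, 90) [ 0.92255032 -0.24634394  0.05      ]
(402, 150) [ 0.75057579 -0.39369914  0.05      ]
bar end [ 0.69833258 -0.13550591  0.088     ] [ 0.72301189 -0.26314185  0.088     ]
n0 [ 0.49374123 -0.14145386  0.009     ] [308.99344151 247.03069471]
w0 [ 0.60031123 -0.14478307  0.009     ] [309.33957567 207.92424685]
311.1111111111111 247.61904761904762
[ 0.5437637  -0.23159682  0.21      ] 0.191 [-4.22780651e-01  3.88465220e-01  1.71735100e+00 -4.44089210e-16
  1.03577644e+00 -6.13780651e-01]
[ 0.5437637  -0.23159682  0.21      ] 3.332592653589793 [-4.22780651e-01  3.88465220e-01  1.71735100e+00 -4.44089210e-16
  1.03577644e+00  2.52781200e+00]
[ 0.5437637  -0.23159682  0.21      ] 1.7617963267948966 [-4.22780651e-01  3.88465220e-01  1.71735100e+00 -4.44089210e-16
  1.03577644e+00 -2.18457698e+00]
[ 0.5437637  -0.23159682  0.21      ] 4.9033889803846895 [-4.22780651e-01  3.88465220e-01  1.71735100e+00 -4.44089210e-16
  1.03577644e+00  9.57
[... 467 characters left out ...]
344239e+00 -4.44089210e-16
  9.90526604e-01  1.08388599e+00]
[0.6426 0.1078 0.1   ] -0.94 [ 1.47944040e-01  6.09532317e-01  1.63909489e+00 -4.44089210e-16
  8.92965443e-01  1.08794404e+00]
[0.6426 0.1078 0.1   ] 2.201592653589793 [ 1.47944040e-01  6.09532317e-01  1.63909489e+00 -4.44089210e-16
  8.92965443e-01 -2.05364861e+00]
[ 0.60031123 -0.14478307  0.1       ] 0.191 [-2.55932128e-01  5.68434947e-01  1.72014660e+00 -4.44089210e-16
  8.53011106e-01 -4.46932128e-01]
[ 0.60031123 -0.14478307  0.1       ] 3.332592653589793 None
[0.49  0.112 0.1  ] 0.191 [ 2.01033821e-01  4.35231953e-01  1.97764958e+00 -4.44089210e-16
  7.28711121e-01  1.00338210e-02]
[0.49  0.112 0.1  ] 3.332592653589793 None
```

```bash
cat >> h.py <<'E'
C=np.array([.5634,-.2278]);th=.191;ex=np.array([np.cos(th),np.sin(th)]);ey=np.array([-ex[1],ex[0]])
W=lambda x,y,z:np.r_[C+x*ex+y*ey,z]
def save(n,f):
    cv2.imwrite(f"pics/{f}.png",read_camera(n)[:,:,::-1])
E
python3 - <<'E'
from h import *
q=quat(th+3*np.pi/2)
move_pose(W(.095,0,.33),q)
command_gripper(0)
movel(W(.095,0,.215),v=.15)
print(movel(W(.022,0,.215),v=.1,until_force=25),get_ft_force())
print(movel(W(-.104,0,.155),v=.1,until_force=25),get_ft_force(),get_time())
save("top","t1");save("side","s1")
E
python3 -c "
import cv2,numpy as np
a=cv2.imread('pics/t1.png')[140:300,240:440];b=cv2.imread('pics/s1.png')[60:280,170:370]
cv2.imwrite('pics/p1.png',np.hstack([cv2.resize(a,(400,320)),cv2.resize(b,(400,440))[:320]]))"
```

```text
False [0.84935091 0.46156437 0.24362269]
True [ 2.84647171 -0.23727807 -2.13508796] 6.4167
```

View pics/p1.png

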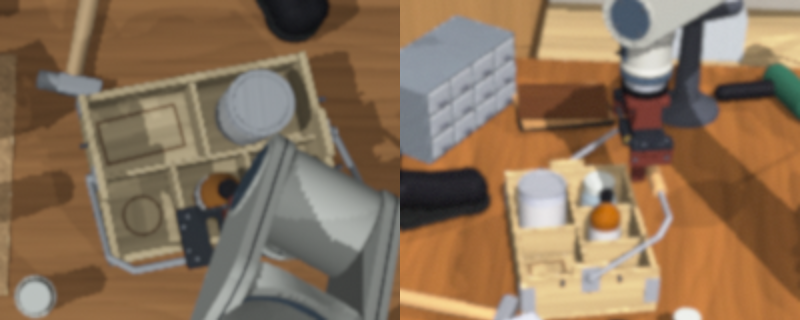

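The pull worked: the handle now leans to the robot's side (grip at about (655,185) in the right half) and its contents stand. The line stopped on force, so I'll check where.

```bash
python3 - <<'E'
from h import *
p=np.array(get_tcp_pos());d=p[:2]-C;print(p,d@ex,d@ey,get_ft_force(),get_ft_torque())
E
```

```text
[ 0.46837678 -0.24597054  0.15657309] -0.09674472675286377 0.00019917760223669504 [ 1.04497864 -0.53269106 -0.47391689] [-0.0122187  -0.12638068  0.02091602]
```

```bash
python3 - <<'E'
from h import *
movel(W(-.085,0,.17),v=.1)
movel(W(-.085,0,.25),v=.2)
movel(W(-.138,0,.25),v=.2)
print(movel(W(-.140,0,.101),v=.06,until_force=15),get_ft_force())
p=np.array(get_tcp_pos());d=p[:2]-C;print(p,d@ex,d@ey)
E
```

```text
True [-5.69970758  1.47847689  2.81501727]
[ 0.42350695 -0.2533886   0.17669305] -0.14220683709202145 0.0014341423891997983
```

```bash
python3 - <<'E'
from h import *
for i in range(3):
    r=movel(W(-.143,0,.103),v=.04,until_force=25)
    p=np.array(get_tcp_pos());d=p[:2]-C;print(r,p,d@ex,d@ey,get_ft_force(),get_time())
    if not r or p[2]<.107: break
save("top","t2");save("side","s2")
E
python3 -c "
import cv2,numpy as np
a=cv2.imread('pics/t2.png')[140:300,240:440];b=cv2.imread('pics/s2.png')[60:280,170:370]
cv2.imwrite('pics/p2.png',np.hstack([cv2.resize(a,(400,320)),cv2.resize(b,(400,440))[:320]]))"
```

```text
True [ 0.41769596 -0.25325672  0.16634706] -0.147887121319871 0.0026667827219859735 [-6.48941495 -2.12088512  4.77820374] 9.7333
True [ 0.41187906 -0.25287205  0.15483346] -0.15352521511052175 0.00414874442531745 [-5.9875181   0.54614578  3.71087848] 10.3167
True [ 0.40682228 -0.25221615  0.14230504] -0.15836551477007915 0.005752701361871367 [-6.32816703 -2.86547272  3.8401412 ] 10.8667
```

View pics/p2.png

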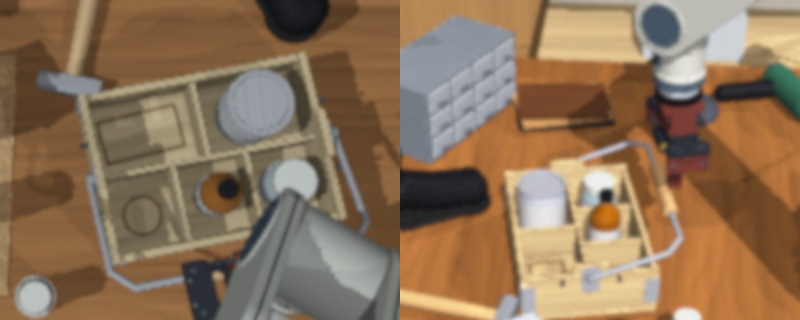

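The tip slid down on the outside of the bar (force towards −x). I'll lift and press again from slightly on the crate side of the crown.

```bash
python3 - <<'E'
from h import *
p=np.array(get_tcp_pos());d=p[:2]-C
movel(W(-.17,0,.15),v=.1)
movel(W(-.17,0,.22),v=.2)
movel(W(-.125,0,.22),v=.2)
for tgt in [W(-.130,0,.150),W(-.143,0,.103)]:
  for i in range(3):
    r=movel(tgt,v=.05,until_force=25)
    p=np.array(get_tcp_pos());d=p[:2]-C;print(r,p[2],d@ex,d@ey,get_ft_force(),get_time())
    if not r or p[2]<.107: break
save("top","t3");save("side","s3")
E
python3 -c "
import cv2,numpy as np
a=cv2.imread('pics/t3.png')[140:300,240:440];b=cv2.imread('pics/s3.png')[60:280,170:370]
cv2.imwrite('pics/p3.png',np.hstack([cv2.resize(a,(400,320)),cv2.resize(b,(400,440))[:320]]))"
```

```text
False 0.15028560011791228 -0.12983141330309267 -0.0001535889668153478 [-0.52119955 -0.45001964 -0.75539647] 13.7
False 0.10318524717781735 -0.14288301743829368 -0.00011921149219208595 [-0.20681008 -0.53575955  0.07955979] 14.825
```

View pics/p3.png

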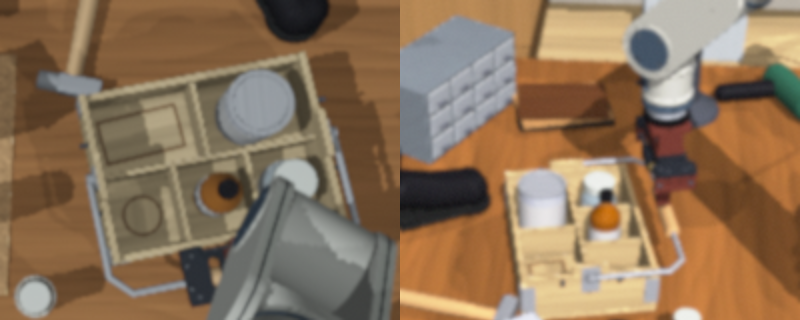

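The handle looks almost level now. One last press for full fold, then clear away and look.

```bash
python3 - <<'E'
from h import *
print(movel(W(-.145,0,.0985),v=.04,until_force=15),get_tcp_pos(),get_ft_force())
movel(W(-.14,0,.28),v=.3)
command_gripper(1)
a=0.6286-np.pi/2
move_pose(np.r_[.6426,.1078,.26],quat(a))
T=wristT();im=read_camera("wrist");cv2.imwrite("pics/w4.png",im[:,:,::-1]);np.save("w4T.npy",T)
save("top","t4");save("side","s4");print(get_time())
E
python3 -c "
import cv2,numpy as np
a=cv2.imread('pics/t4.png')[140:300,240:440];b=cv2.imread('pics/s4.png')[60:280,170:370]
cv2.imwrite('pics/p4.png',np.hstack([cv2.resize(a,(400,320)),cv2.resize(b,(400,440))[:320]]))"
```

```text
False [ 0.42158122 -0.25567628  0.09870676] [ 1.56731024 -0.46505031  2.37911147]
19.0417
```

View pics/p4.png

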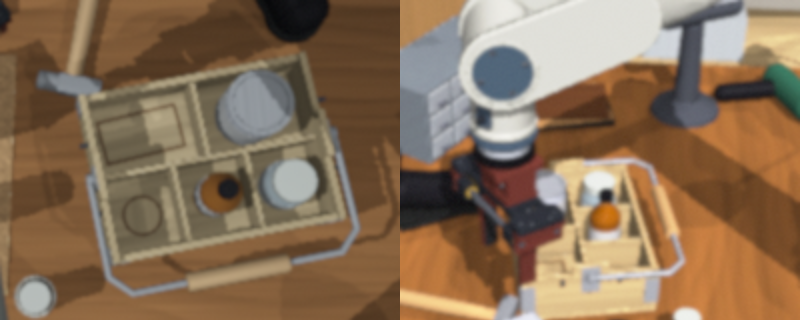

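View pics/w4.png

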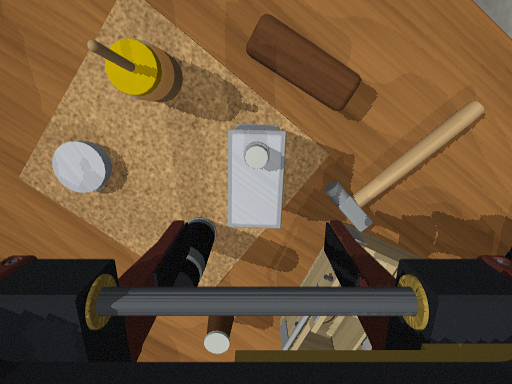

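Handle lies flat on the robot's side (grip at (240,272) in the left half). The wrist view shows the can's top from (231,128) to (283,228), aligned with the jaws. Now to measure it.

```bash
python3 - <<'E'
from h import *
T=np.load("w4T.npy");im=cv2.imread("pics/w4.png")
hsv=cv2.cvtColor(im,cv2.COLOR_BGR2HSV)
m=((hsv[...,1]<60)&(hsv[...,2]>130)).astype(np.uint8);m[:,:210]=0;m[245:]=0;m[:,305:]=0
cs=cv2.findContours(m,0,2)[0];c=max(cs,key=cv2.contourArea);r=cv2.minAreaRect(c);print(r)
Q=np.array([onz("wrist",*p,.130,T)[:2] for p in cv2.boxPoints(r)])
print("can",Q.mean(0),[np.linalg.norm(Q[i]-Q[i-1]) for i in range(4)])
for i in range(2):
    d=Q[i+1]-Q[i];print(np.arctan2(d[1],d[0])%np.pi)
g=onz("top",360,276,.088)[:2]-C;print("grip",g@ex,g@ey)
E
```

```text
((255.21478271484375, 178.26986694335938), (57.08909225463867, 98.10104370117188), 1.5911402702331543)
can [0.64489802 0.10941152] [np.float64(0.06575563902470874), np.float64(0.11034860613808367), np.float64(0.05928186684600765), np.float64(0.11055206010064382)]
0.5680580980164411
2.169305535078505
grip -0.15114499542580323 -0.0031261718232317285
```

```bash
python3 - <<'E'
from h import *
a=0.615-np.pi/2;p=np.r_[.6437,.1087]
move_pose(np.r_[p,.2],quat(a))
print(movel(np.r_[p,.087],v=.12,until_force=10))
command_gripper(0);print("grip w",get_grip_width()*.088,get_ft_force())
movel(np.r_[p,.087+.17],v=.2)
print(get_ft_force(),get_grip_width()*.088)
move_pose(W(.052,.0745,.094+.165),quat(th))
save("top","t5");save("side","s5");print(get_time())
E
python3 -c "
import cv2,numpy as np
a=cv2.imread('pics/t5.png')[140:300,200:400];b=cv2.imread('pics/s5.png')[60:280,170:370]
cv2.imwrite('pics/p5.png',np.hstack([cv2.resize(a,(400,320)),cv2.resize(b,(400,440))[:320]]))"
```

```text
False
grip w 0.06040921426052957 [-0.83245458  0.56710048  2.86766696]
[ 0.26447904 -0.28126278 -6.09408397] 0.06028010140252191
23.5083
```

View pics/p5.png

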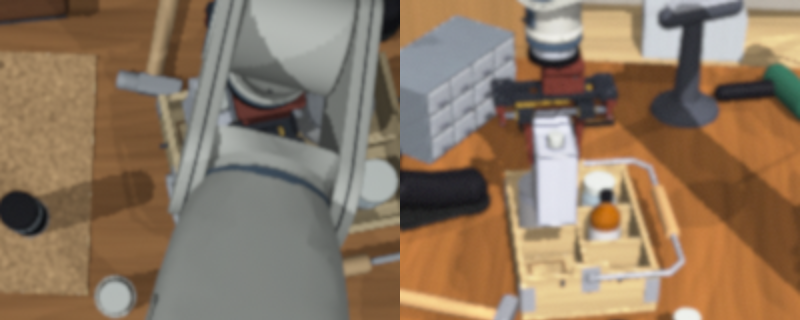

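The can hangs upright above the wide cell (around (555,170) in the right half), long side along the crate. I'll lower it.

```bash
python3 - <<'E'
from h import *
movel(W(.052,.0745,.125),v=.12)
r=movel(W(.052,.0745,.090),v=.03,until_force=6)
print(r,get_tcp_pos(),get_ft_force(),get_ft_torque())
save("side","s6")
E
python3 -c "
import cv2,numpy as np
b=cv2.imread('pics/s6.png')[60:280,170:370]
cv2.imwrite('pics/p6.png',cv2.resize(b,(540,594)))"
```

```text
True [ 0.59991908 -0.14481713  0.09417458] [-1.0052002  -0.32389755  4.6615956 ] [-0.01076804 -0.09234913 -0.11082998]
```

View pics/p6.png

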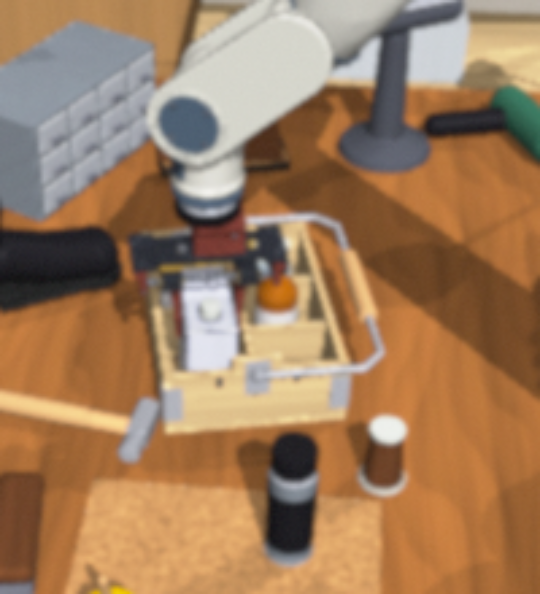

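Floor contact at TCP z 0.0942, as expected; the can is inside the cell (at about (210,320)). Release, and fetch the spray can.

```bash
python3 - <<'E'
from h import *
command_gripper(1)
movel(W(.052,.0745,.27),v=.2)
p=np.r_[.4904,.1119]
move_pose(np.r_[p,.25],quat(th))
print(movel(np.r_[p,.087],v=.12,until_force=10))
command_gripper(0);print("grip w",get_grip_width()*.088,get_ft_force(),get_tcp_pos())
movel(np.r_[p,.087+.17],v=.2)
print(get_ft_force(),get_grip_width()*.088)
move_pose(W(-.052,.098,.094+.165),quat(th))
save("top","t7");save("side","s7");print(get_time())
E
python3 -c "
import cv2,numpy as np
a=cv2.imread('pics/t7.png')[140:300,200:400];b=cv2.imread('pics/s7.png')[60:280,170:370]
cv2.imwrite('pics/p7.png',np.hstack([cv2.resize(a,(400,320)),cv2.resize(b,(400,440))[:320]]))"
```

```text
False
grip w 0.05171993295333095 [0.93542262 0.37154683 0.94157442] [0.49086394 0.11199815 0.0871651 ]
[-0.2472619   0.78007742 -3.12181773] 0.052006680741934534
32.7667
```

View pics/p7.png

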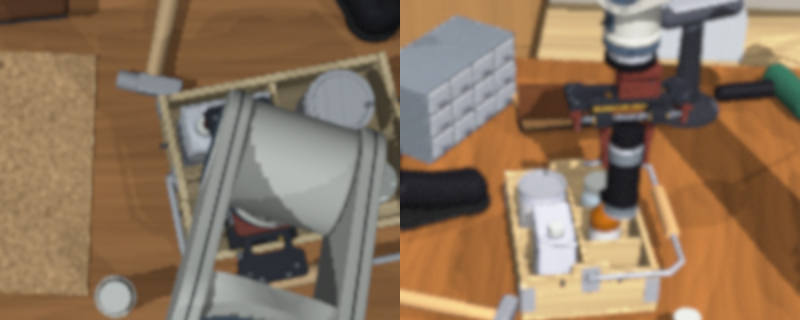

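The spray can is held upright above the narrow cell (about (622,180) on the right); the solvent can stands in its cell (550,235). I'll lower it next.

```bash
python3 - <<'E'
from h import *
movel(W(-.052,.098,.125),v=.12)
r=movel(W(-.052,.098,.090),v=.025,until_force=5)
print(r,get_tcp_pos(),get_ft_force(),get_ft_torque(),get_time())
if r and abs(get_tcp_pos()[2]-.094)<.004:
    command_gripper(1)
    movel(W(-.052,.098,.27),v=.2)
    move_pose(W(-.05,.35,.35),quat(th))
    save("top","t8");save("side","s8");print(get_time())
E
python3 -c "
import cv2,numpy as np
a=cv2.imread('pics/t8.png')[140:300,200:440];b=cv2.imread('pics/s8.png')[60:280,170:370]
cv2.imwrite('pics/p8.png',np.hstack([cv2.resize(a,(480,320)),cv2.resize(b,(320,352))[:320]]))"
```

```text
True [ 0.49415148 -0.14148654  0.09382274] [1.80645816 0.48373165 3.25197625] [ 0.0167485  -0.39531515  0.01228316] 35.1583
38.0583
```

View pics/p8.png

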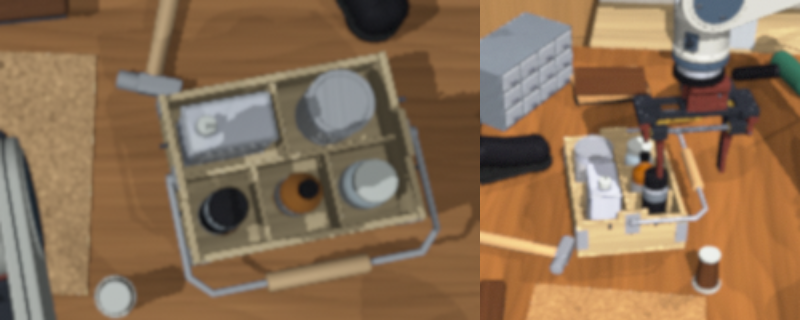

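View pics/t8.png

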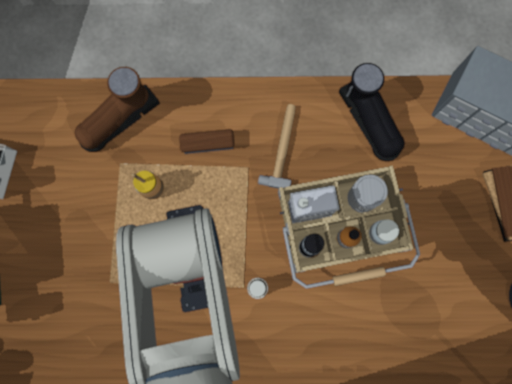

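```bash
python3 - <<'E'
from h import *
s=onz("top",200+228/2,140+206/2,.161)[:2]-C;print("spray",s@ex+.052,s@ey-.098)
c=np.mean([onz("top",200+u/2,140+v/2,.137)[:2] for u,v in [(180,108),(270,92),(279,138),(185,157)]],0)-C;print("can",c@ex-.052,c@ey-.0745)
print(get_tcp_pos(),get_ft_force(),get_time())
job_done()
E
```

```text
spray -7.1139113347371e-05 0.0028319775952481974
can -0.0038385823125868593 0.0011375113575147061
[0.44803438 0.10533205 0.34924265] [-0.74193433 -0.23809775 -0.36167744] 38.0583
the job is handed in; nothing more can be done
```

The job is done and was handed in at about 38 s of the 69 s allowed; no verdict is reported, so what follows rests on my own checks.

- **Handle:** I folded it down to the robot's side. In the top view its grip lies about 151 mm from the crate's centre line, which is level.
- **Cans:** In the last top view, each can's centre measured within about 4 mm of its cell's centre: the solvent can in wide cell 0 and the spray can in narrow cell 0. Both were lowered until they touched, at the height expected for the crate floor, and only then released. They look upright.
- **Everything else:** The paint tin, dye bottle and cream jar are standing. The thread cone, glue jar, shoe brush and hammer look unmoved. The polish tin was hidden behind the arm in the last picture; I never touched it. The gripper was clear of everything at hand-in.

**What went wrong:** The handle did not fold cleanly at first. The sideways pull stopped early when it reached its 25 N force limit. My first downward presses then slid off the outside of the grip and stopped several times on their 15–25 N force limits. A second press from the crate side brought it down flat.

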